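# Clamp a shaft in its transit cradle

## Robot

A 7-joint arm with a two-finger parallel gripper is mounted at the origin on a cart in front of the work surface, level with it; the furniture and walls round the work are solid. World frame = base frame: x ahead of the robot, y to its left, z up, the work surface at z = 0. Lengths are in m, angles in degrees, forces in N, time in s.
With the tool pointing down it reaches from about 0.4 to 0.85 m from the base axis. Payload 10.4 kg.
Tool frame: the origin (TCP) lies midway between the tips of the shut fingers; the grasp point (between the pads) lies 19 mm behind it; x points along the fingers, z is the direction in which the jaws open and shut, and the axes are right-handed (so a half turn about x gives the same grasp; the last joint's range is limited). The gripper opens to 85 mm and grips with 20 to 120 N. Pads are 22 mm wide; open, the fingers measure 114 mm over their backs; the gripper's body (76 mm by 85 mm) begins 54 mm behind the grasp point. The pads swing forward as they close: fully open they stand 13 mm farther back than shut.
Start: joints at [66.486, 19.034, -3.707, 83.658, 1.238, 77.344, -5.071], TCP at [0.236, -0.579, 0.231] pointing down, gripper open.
Joint ranges: [-148.97, 148.97], [-28.65, 121.19], [-84.17, 76.75], [9.2, 138.47], [-72.65, 252.65], [3.7, 117.97], [-149.18, 149.18]. Speed limits (degrees/s): [127.2, 127.2, 159.86, 159.86, 180, 180, 180].

## Interface

Orientations are given as [roll, pitch, yaw] about the fixed x, y, z axes, in that order (R = Rz(yaw) Ry(pitch) Rx(roll)).
In Python, from rig import * gives the robot as it stands. The module is installed in compiled form; this text tells all that it offers.
- The arm moves only by the tool play_rows, never from a script. Its argument "plan" is a list of rows, each an object with "linear": the shift along the world's x, y, z scaled (see below), a list of three; "roll": the turn about the world's z scaled (see below); "grip": the closure in counts, from 0 (fully open) to 255 (shut). A call has 1 to 5 rows; each row shifts and turns the commanded pose from where the row before left it; what a row does not reach is not made up. The controller multiplies each number of a shift by 30 mm and each number of a turn by 6 degrees. A row lasts 1/12 s, in which the tool goes at most 41.7 mm and 7.16 degrees, less where a joint would pass 70% of its speed; a pose out of reach is approached as far as the arm can. A call with a number of a shift or a turn outside -1 to 1 is refused whole. A call with a gripper value outside its range is refused whole. The fingers move at their own pace and stop on an object; "newtons" is the grip in N (left out, the last holds). Time passes only in rows, so rows that do not move let the fingers close. It gives the time, the measured TCP pose, the force and the opening at its end, in the units of the state.
- get_obs(): the state, without advancing time (a new reading comes with each control period).
- get_image(name): name is "scene" or "top" or "wrist"; returns a dict with "color" (384x512x3 uint8, red, green, blue), "fovy" (degrees; the focal length in pixels is half the picture's height over the tangent of half this angle, whatever the lens; pixels are square), "cx", "cy" (the principal point, pixels), "origin" and "orientation" of the camera in the world. Camera axes: x right, y down, z forward; pixel columns grow to the right and rows downward; lengths in m; the calibration is good to about 2 mm. A picture is of the moment at which its call begins. There is no depth.
- finish_job(): hands the job in, once; it reports no verdict.
The state is a dict: "time": time; "joint_positions": joint angles; "qvel": joint speeds; "effort": joint torques, N m; "ee_pos": TCP position; "ee_rot": TCP orientation; "wrist_force": force on the tool from outside, world axes, zero at the start; "torque": the same for the moment, N m; "grip_width": opening from 0.0 (shut) to 1.0 (fully open).
Only numpy, scipy, OpenCV 4.12 (cv2) and the standard library are available. Lean on these libraries where they do the work, as an engineer would, in place of code of your own. Each camera call takes 0.05 s, during which the arm holds its last target. There are 200 camera calls.

## Task

Lay the steel shaft in the V of the transit cradle, plain thick end first, and push it gently along under the bridge until that end is fully home against the end stop. Then turn the clamp knob on the bridge clockwise until its torque clutch clicks once, and stop there and let go: turned on past the click it drives solid and marks the shaft. Leave the other things on the bench where they are.

Things in the scene. Friction and masses are not known exactly. Their poses are not given: they have to be found in the camera images.
- cradle: transit cradle, fixed to the bench: plywood board 150 x 142 x 12 mm with a grey V block (58 mm wide, 110 mm long, 90 degree V with a 38 mm mouth, top 45 mm above the bench). Origin: on the bench, under the V's line. The V runs along the y axis from its open entry at y = +42 mm to the end stop at y = -68 mm. A shaft lying in the V has its axis 40 mm above the bench.
- bridge: steel bridge over the far end of the V: cross bar 100 mm across the V, 30 mm along it, 12 mm thick, its underside 65 mm above the bench, 72 mm between its legs. Origin: centre of the bar's top face, 77 mm above the bench, 28 mm from the end stop's face; axes as the cradle's. It carries the clamp: the knob above, a 17 mm round pad below, at the start 2.5 to 7.5 mm above a shaft in the V.
- knob_axis (a point): on the knob's upright axis, 25 mm above the bridge's bar (fixed point). Knob: round, black, ribbed, 37 mm across, 26 mm tall, underside 10 to 15 mm above the bar at the start; sinks 12 mm per clockwise turn (from above). Drag while turning 0.16 N m, rising to 0.28 as the pad bites (held still: about 0.05, rising to 0.18); then it clicks, torque falls to nothing for 0.5 rad, then drives solid.
- end_stop: upright steel plate, 52 mm wide, 10 mm thick, that closes the far end of the V. Origin: on its face, where the axis of a shaft in the V meets it, 40 mm above the bench. Its y axis points out of the face, along the V to the entry.
- saddle: plywood rest, fixed, on which the shaft starts: base 90 x 150 x 10 mm and two V-notched uprights 14 mm thick, centred at y = -50 and y = +60 mm, that hold the shaft's axis 40 mm above the bench. Origin: on the bench under the shaft's middle; y along the shaft.
- shaft: loose steel shaft, 200 mm long, 0.24 to 0.4 kg: 20 mm thick for 175 mm, then a 14 mm thick stub of 25 mm with a keyway at its +y end. Origin: its middle, on its axis; y along it, towards the stub.
- shaft_tip (a point): centre of the shaft's plain 20 mm thick end (y = -100 mm of the shaft), the end that goes home against the end stop.
- bearing: bystander: ball bearing, 62 mm across, 16 mm high, lying behind the work. Origin: centre of its underside.
- tape_measure: bystander: yellow tape measure, 36 x 75 x 67 mm, standing behind the saddle. Origin: centre of its underside.
- marker: bystander: marker pen, 141 mm long, 17 mm thick, lying to the right of the cradle. Origin: centre of its underside.
Things that resemble listed ones, but are neither listed nor needed, are in the scene too. There is more than one size of the cradle; the one meant has the size given above.

How it is judged (in metres and radians):
On the way, in this order (a step that is already met when the one before it is completed fails the run):
1. the shaft lies in the V, home against the end stop (y of shaft_tip in the frame of end_stop below 0.0025 m and distance between shaft_tip and end_stop below 0.004 m and angle between the y axis of shaft and the y axis of end_stop, either way round below 0.04 rad), for 0.3 s.
2. the clamp is tight: the pad presses on the shaft with about the load at which the clutch clicks (contact force between bridge and shaft above 45 N), for 0.3 s.
At the end, for the whole second after the job is handed in: the shaft lies in the V with its plain end within 2.5 mm of the end stop's face (within 4 mm of its middle point) and in line with the V within 0.04 rad, and the clamp pad presses on it with more than 45 N (the clutch clicks at about 60 N) (all of step 1 and contact force between bridge and shaft above 45 N); the robot touches nothing.
It fails at once if the shaft is rammed into the end stop with more than 40 N (contact force between end_stop and shaft above 40 N).
It fails at once if the pad squeezes the shaft with more than 100 N (contact force between bridge and shaft above 100 N).
It fails at once if the bearing, tape measure or marker is shifted by more than 30 mm (distance of any of bearing, tape_measure, marker from where it was at the start of the episode above 0.03 m).
It also fails if it takes over 72 s, if anything falls off the work surface, if the arm or the gripper's body presses on something with over 40 N, if the wrist force passes 120 N, or if a joint passes its speed limit or range.

## Working session

There is one attempt and no reset: what is moved stays moved. The work goes in short steps, Python scripts to look and compute and a tool call to move; the robot and the scene stay as the last step left them, time stands still between calls to the robot, and variables do not carry over. Pictures are saved under pics/ and viewed, about 8 in all and at most 12, crops included, and the job is handed in when it is done.

Besides the shell and the picture viewer there is one more tool, called after ">>>" by a JSON object that holds its "method" and its "body". play_rows: Moves the arm, as the interface text tells. Its arguments: {"type":"object","properties":{"plan":{"type":"array"},"newtons":{"type":"number"}},"required":["plan"]}

```bash
mkdir -p pics
cat > h.py <<'E'
from rig import *
import numpy as np, cv2
from scipy.spatial.transform import Rotation as R
def K(im):
    f=im["color"].shape[0]/2/np.tan(np.radians(im["fovy"])/2); return f
def RM(im):
    o=np.array(im["orientation"],float)
    return o if o.shape==(3,3) else R.from_euler('xyz',o,degrees=True).as_matrix()
def px(im,u,v,z):
    d=RM(im)@np.array([(u-im["cx"])/K(im),(v-im["cy"])/K(im),1.]); o=np.array(im["origin"])
    return o+d*(z-o[2])/d[2]
def proj(im,p):
    c=RM(im).T@(np.array(p)-im["origin"]); return [im["cx"]+K(im)*c[0]/c[2],im["cy"]+K(im)*c[1]/c[2]]
def save(im,n,crop=None,s=1):
    c=im["color"][:,:,::-1]
    if crop: c=c[crop[1]:crop[3],crop[0]:crop[2]]
    cv2.imwrite("pics/"+n,cv2.resize(c,None,fx=s,fy=s,interpolation=cv2.INTER_CUBIC))
E
python3 - <<'E'
from h import *
import pickle
for n in("scene","top"):
    im=get_image(n); pickle.dump(im,open(n+".pkl","wb")); save(im,n+"0.png",None,1.5)
    print(n,{k:im[k] for k in im if k!="color"})
print(get_obs())
E
```

```text
scene {'fovy': 49.724059677784794, 'cx': 255.3682132227646, 'cy': 197.8262948699467, 'origin': array([-0.05241757,  1.01108601,  0.70694853]), 'orientation': array([-116.79250256,    0.68994277, -150.52921743])}
top {'fovy': 47.93244677097762, 'cx': 250.41661544135204, 'cy': 193.8616719724138, 'origin': array([ 0.39477125, -0.05405867,  1.15869726]), 'orientation': array([-171.8089255 ,   -0.47126958,  -89.79011219])}
{'time': 0.1, 'joint_positions': array([66.48513276, 19.06777034, -3.70734649, 83.69986594,  1.23609667,
       77.34271885, -5.0736345 ]), 'qvel': array([ 0.06218283, -0.21451637, -0.03184541, -0.05920944,  0.04574456,
        0.01505765, -0.05455218]), 'effort': array([ 1.78443253e-03, -6.26748204e+01,  4.93746239e-02, -3.92429996e+01,
        1.63119973e-02,  6.99374388e-03,  9.43947998e-05]), 'ee_pos': array([ 0.23623911, -0.57828378,  0.23061291]), 'ee_rot': array([-178.71592326,   89.92940779,  113.50214399]), 'wrist_force': array([ 0.85064851,  0.09135583, -0.56387784]), 'torque': array([-0.00939817,  0.08763403, -0.00610964]), 'grip_width': 0.9977871957524516}
```

View pics/top0.png

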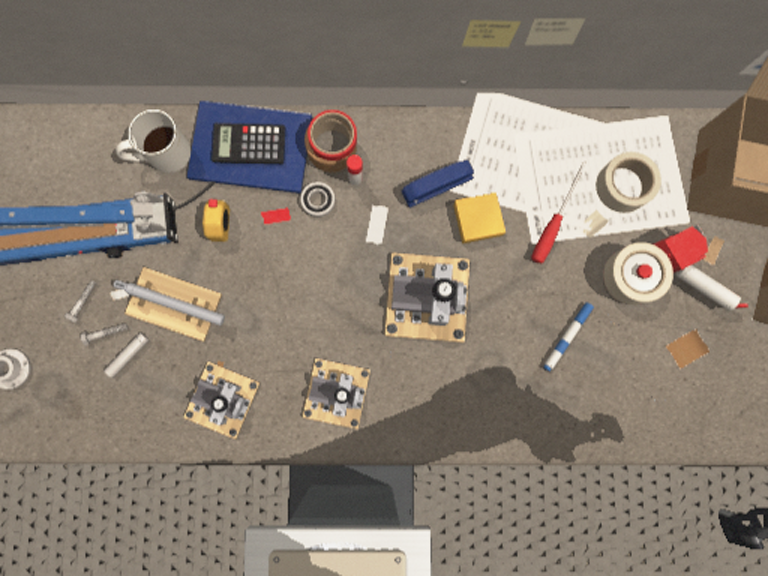

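View pics/scene0.png

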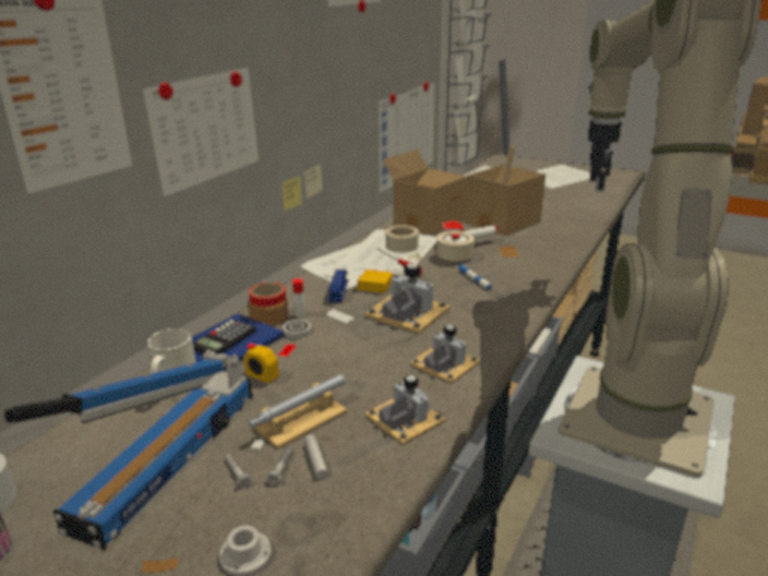

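The top view shows three cradles, at 1.5x pixels (428,297), (222,400) and (338,393). The first is clearly the largest and should be the 150 x 142 mm one. The saddle and shaft are at (172,303), with the stub at the left end near (118,286). The loose pin at (126,355) and the bolts are look-alikes. Next I'll check these in one enlarged crop.

Run:
```python
from h import *
import pickle
im=pickle.load(open("top.pkl","rb"))
a=im["color"][160:235,65:165,::-1]; b=im["color"][160:235,245:325,::-1]
r=lambda c:cv2.resize(c,None,fx=4.4,fy=4.4,interpolation=cv2.INTER_CUBIC)
cv2.imwrite("pics/crop.png",np.hstack([r(a),r(b)]))
q=lambda u,v,z:px(im,u/1.5,v/1.5,z)
B=[q(394,253,.012),q(470,256,.012),q(466,342,.012),q(385,338,.012)]
print(np.round(B,3),[np.linalg.norm(B[i]-B[(i+1)%4]).round(3) for i in range(4)])
print("knob",q(445,290,.115),"stub",q(116,286,.04),"tip",q(222,320,.05))
```

```text
[[ 0.629 -0.096  0.012]
 [ 0.624 -0.233  0.012]
 [ 0.469 -0.223  0.012]
 [ 0.476 -0.08   0.012]] [np.float64(0.137), np.float64(0.155), np.float64(0.144), np.float64(0.154)]
knob [ 0.54689235 -0.1751252   0.115     ] stub [0.56207541 0.38927396 0.04      ] tip [0.50253129 0.20060877 0.05      ]
```

View pics/crop.png

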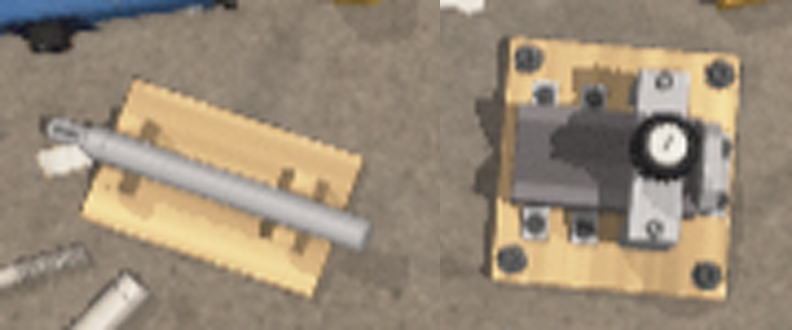

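Left crop: the plain end is at (365,232), the stub end with keyway at (48,125). Right crop: the board corners are (511,38), (740,57), (724,300) and (492,280), which come to about 154 x 140 mm, so this is the cradle meant. Its knob is at (667,145), and the entry is on the left (+y). Now the numbers.

Run:
```python
from h import *
import pickle
im=pickle.load(open("top.pkl","rb"))
A=lambda u,v,z:px(im,65+u/4.4-.5+.11,160+v/4.4-.39,z)
Bq=lambda u,v,z:px(im,245+(u-440)/4.4-.39,160+v/4.4-.39,z)
s=A(48,125,.04);t=A(366,230,.04)
d=s-t;L=np.linalg.norm(d);print("shaft",s,t,L,"yaw of y",np.degrees(np.arctan2(d[1],d[0]))-90)
C=[Bq(511,38,.012),Bq(740,57,.012),Bq(724,300,.012),Bq(492,280,.012)]
print(np.round(C,4),np.mean(C,0),[round(np.linalg.norm(C[i]-C[(i+1)%4]),4) for i in range(4)])
for i,j in((0,1),(3,2),(2,1),(3,0)):
    e=C[i]-C[j]; print("edge ang",np.degrees(np.arctan2(e[1],e[0])))
print("knob",Bq(667,145,.115),"Vblock entry corners z45",Bq(514,107,.045),Bq(512,203,.045))
o=get_obs();M=R.from_euler('xyz',o["ee_rot"],degrees=True).as_matrix();print(M.round(3))
```

```text
shaft [0.56904738 0.39442294 0.04      ] [0.50728044 0.20358649 0.04      ] 0.20058340894000917 yaw of y -17.93491469669405
[[ 0.63   -0.0906  0.012 ]
 [ 0.6189 -0.2314  0.012 ]
 [ 0.4696 -0.2192  0.012 ]
 [ 0.4811 -0.0791  0.012 ]] [ 0.54989989 -0.15507628  0.012     ] [np.float64(0.1412), np.float64(0.1498), np.float64(0.1405), np.float64(0.1494)]
edge ang 85.47291122781455
edge ang 85.31533874899664
edge ang 175.32987195844595
edge ang 175.60958719672945
knob [ 0.54878602 -0.17400762  0.115     ] Vblock entry corners z45 [ 0.58149472 -0.09132432  0.045     ] [ 0.52408827 -0.09014606  0.045     ]
[[-0.     0.926  0.378]
 [ 0.001  0.378 -0.926]
 [-1.    -0.    -0.001]]
```

>>> {"method": "play_rows", "body": {"plan": [{"linear":[1,0,0],"roll":0,"grip":0},{"linear":[1,0.5,0],"roll":0,"grip":0},{"linear":[1,1,0],"roll":0,"grip":0},{"linear":[1,1,0],"roll":0,"grip":0},{"linear":[1,1,0],"roll":0,"grip":0}]}}

```text
time: 0.52
ee_pos: [0.3857, -0.4737, 0.2308]
ee_rot: [-162.7, 90.0, 129.5]
wrist_force: [1.2, 0.1, 1.2]
grip_width: 1.005
```

Sizes agree: shaft 200.6 mm, board 150 x 141 mm. The cradle is yawed -4.6° and the shaft -17.9°. Moving above the shaft.

>>> {"method": "play_rows", "body": {"plan": [{"linear":[1,1,0],"roll":0,"grip":0},{"linear":[1,1,0],"roll":0,"grip":0},{"linear":[1,1,0],"roll":0,"grip":0},{"linear":[1,1,0],"roll":0,"grip":0},{"linear":[1,1,0],"roll":0,"grip":0}]}}

```text
time: 0.93
ee_pos: [0.533, -0.3262, 0.2311]
ee_rot: [-126.9, 90.0, 165.3]
wrist_force: [0.6, -1.3, -0.3]
grip_width: 1.0
```

>>> {"method": "play_rows", "body": {"plan": [{"linear":[0,1,0],"roll":1,"grip":0},{"linear":[0,1,0],"roll":1,"grip":0},{"linear":[0,1,0],"roll":1,"grip":0},{"linear":[0,1,0],"roll":1,"grip":0},{"linear":[0,1,0],"roll":0,"grip":0}]}}

```text
time: 1.35
ee_pos: [0.5317, -0.1764, 0.2309]
ee_rot: [-144.4, 90.0, 172.2]
wrist_force: [0.8, 0.4, -0.5]
grip_width: 0.999
```

```bash
python3 -c "
from h import *
o=get_obs();print(o['joint_positions'].round(1),o['ee_pos'],R.from_euler('xyz',o['ee_rot'],degrees=True).as_matrix()[:,2])"
```

```text
[ 33.5  12.4 -22.9  92.8   5.   75.8 -33.5] [ 0.53167045 -0.17639021  0.23091344] [ 7.26765638e-01 -6.86885295e-01 -5.46334228e-04]
```

>>> {"method": "play_rows", "body": {"plan": [{"linear":[0,1,0],"roll":1,"grip":0},{"linear":[0,1,0],"roll":1,"grip":0},{"linear":[0,1,0],"roll":1,"grip":0},{"linear":[0,1,0],"roll":1,"grip":0},{"linear":[0.5,1,0],"roll":0.25,"grip":0}]}}

```text
time: 1.77
ee_pos: [0.5456, -0.0268, 0.2315]
ee_rot: [-104.4, 89.9, -122.3]
wrist_force: [1.1, -0.8, 0.7]
grip_width: 1.004
```

>>> {"method": "play_rows", "body": {"plan": [{"linear":[0,1,0],"roll":0,"grip":0},{"linear":[0,1,0],"roll":0,"grip":0},{"linear":[0,1,0],"roll":0,"grip":0},{"linear":[0,1,0],"roll":0,"grip":0},{"linear":[0,1,0],"roll":0,"grip":0}]}}

```text
time: 2.18
ee_pos: [0.5467, 0.1234, 0.2311]
ee_rot: [-132.6, 90.0, -150.9]
wrist_force: [1.2, -0.6, 0.4]
grip_width: 0.998
```

>>> {"method": "play_rows", "body": {"plan": [{"linear":[0,1,0],"roll":0,"grip":0},{"linear":[0,1,0],"roll":0,"grip":0},{"linear":[0,1,0],"roll":0,"grip":0},{"linear":[0,1,0],"roll":0,"grip":0},{"linear":[0,1,0],"roll":0,"grip":0}]}}

```text
time: 2.6
ee_pos: [0.5468, 0.2733, 0.2309]
ee_rot: [-121.7, 90.0, -140.0]
wrist_force: [0.4, 0.0, -0.2]
grip_width: 1.004
```

>>> {"method": "play_rows", "body": {"plan": [{"linear":[0,0.7,-1],"roll":0,"grip":0},{"linear":[0,0,-1],"roll":0,"grip":0},{"linear":[0,0,-1],"roll":0,"grip":0},{"linear":[0,0,0],"roll":0,"grip":0},{"linear":[0,0,0],"roll":0,"grip":0}]}}

```text
time: 3.02
ee_pos: [0.5463, 0.2924, 0.1403]
ee_rot: [-135.7, 89.8, -154.0]
wrist_force: [0.7, -0.3, 1.4]
grip_width: 1.0
```

```bash
python3 -c "
from h import *
o=get_obs();z=R.from_euler('xyz',o['ee_rot'],degrees=True).as_matrix()[:,2];print(o['joint_positions'].round(1),o['ee_pos'],np.degrees(np.arctan2(z[1],z[0])))
im=get_image('wrist');save(im,'w1.png',None,1.2)
m=np.array([.538,.299,.04]);d=np.array([.308,.951,0])
for s in(-.1,.027,.075,.1):print(s,np.array(proj(im,m+s*d))*1.2)
"
```

```text
[ -3.   27.  -38.5  89.2  17.4  70.1 -62.7] [0.54632511 0.2923823  0.14032438] -18.285601705602613
-0.1 [291.16897282 352.29904113]
0.027 [288.58518641 188.5566121 ]
0.075 [287.41116182 114.15509176]
0.1 [286.74657652  72.03829284]
```

View pics/w1.png

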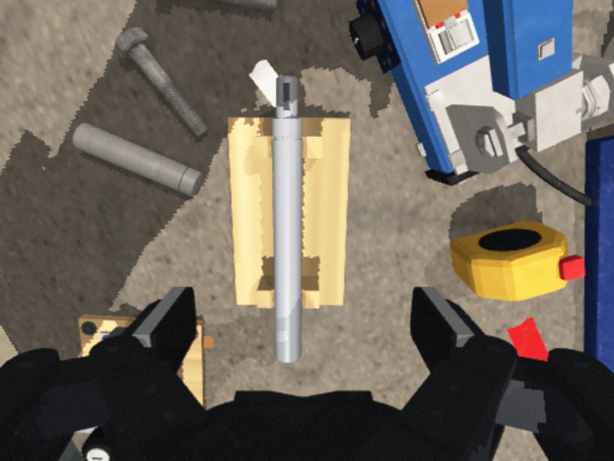

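The wrist view matches the estimate: stub end at (287,77), plain end at (288,357), aligned within 0.5°. A loose pin ends near (200,185), so I'll part-close the fingers before going down.

>>> {"method": "play_rows", "body": {"plan": [{"linear":[0,1,0],"roll":0,"grip":100},{"linear":[0,0.07,-0.9],"roll":0,"grip":100},{"linear":[0,0,-1],"roll":0,"grip":100},{"linear":[0,0,-0.5],"roll":0,"grip":100},{"linear":[0,0,0],"roll":0,"grip":100}], "newtons": 80}}

```text
time: 3.48
ee_pos: [0.5465, 0.3239, 0.0676]
ee_rot: [-123.8, 89.8, -142.1]
wrist_force: [-0.9, -0.8, 0.2]
grip_width: 0.609
```

>>> {"method": "play_rows", "body": {"plan": [{"linear":[0,0,-0.7],"roll":0,"grip":100},{"linear":[0,0,-0.5],"roll":0,"grip":100},{"linear":[0,0,-0.3],"roll":0,"grip":100},{"linear":[0,0,0],"roll":0,"grip":100},{"linear":[0,0,0],"roll":0,"grip":100}]}}

```text
time: 3.9
ee_pos: [0.5473, 0.3252, 0.0249]
ee_rot: [41.9, 90.0, 23.6]
wrist_force: [0.3, 0.4, -0.4]
grip_width: 0.612
```

>>> {"method": "play_rows", "body": {"plan": [{"linear":[0,0,0],"roll":0,"grip":255},{"linear":[0,0,0],"roll":0,"grip":255},{"linear":[0,0,0],"roll":0,"grip":255},{"linear":[0,0,0],"roll":0,"grip":255},{"linear":[0,0,0],"roll":0,"grip":255}]}}

```text
time: 4.32
ee_pos: [0.5461, 0.3263, 0.0257]
ee_rot: [153.8, 89.9, 135.6]
wrist_force: [-7.0, -1.6, 8.2]
grip_width: 0.203
```

>>> {"method": "play_rows", "body": {"plan": [{"linear":[0,0,0],"roll":0,"grip":255},{"linear":[0,0,0],"roll":0,"grip":255},{"linear":[0,0,0],"roll":0,"grip":255},{"linear":[0,0,0],"roll":0,"grip":255},{"linear":[0,0,0],"roll":0,"grip":255}]}}

```text
time: 4.73
ee_pos: [0.5461, 0.3263, 0.0257]
ee_rot: [154.2, 89.9, 136.0]
wrist_force: [-7.4, -0.6, 8.8]
grip_width: 0.201
```

>>> {"method": "play_rows", "body": {"plan": [{"linear":[0,0,0.3],"roll":0,"grip":255},{"linear":[0,0,0.7],"roll":0,"grip":255},{"linear":[0,0,1],"roll":0,"grip":255},{"linear":[0,0,1],"roll":0,"grip":255},{"linear":[0,0,0],"roll":0,"grip":255}]}}

```text
time: 5.15
ee_pos: [0.5496, 0.3272, 0.1214]
ee_rot: [48.5, 89.5, 30.2]
wrist_force: [1.9, 0.7, -2.0]
grip_width: 0.2
```

```bash
python3 -c "
from h import *
for i in range(8):get_image('wrist')
o=get_obs();z=R.from_euler('xyz',o['ee_rot'],degrees=True).as_matrix()[:,2];print(o['ee_pos'],np.degrees(np.arctan2(z[1],z[0])),o['wrist_force'],o['torque'])
im=get_image('wrist');save(im,'w2.png',None,1)
im=get_image('scene');save(im,'s2.png',(100,150,300,320),3)
a=cv2.imread('pics/s2.png');b=cv2.imread('pics/w2.png');b=cv2.resize(b,(360,270));c=np.zeros((510,800,3),np.uint8);c[:, :440]=a[:,80:520];c[:270,440:]=b;cv2.imwrite('pics/c2.png',c)
"
```

```text
[0.54659548 0.3248304  0.11321276] -18.279350440834566 [ 0.59323892 -0.72980112 -2.98658161] [0.07627494 0.03119867 0.05871213]
```

View pics/c2.png

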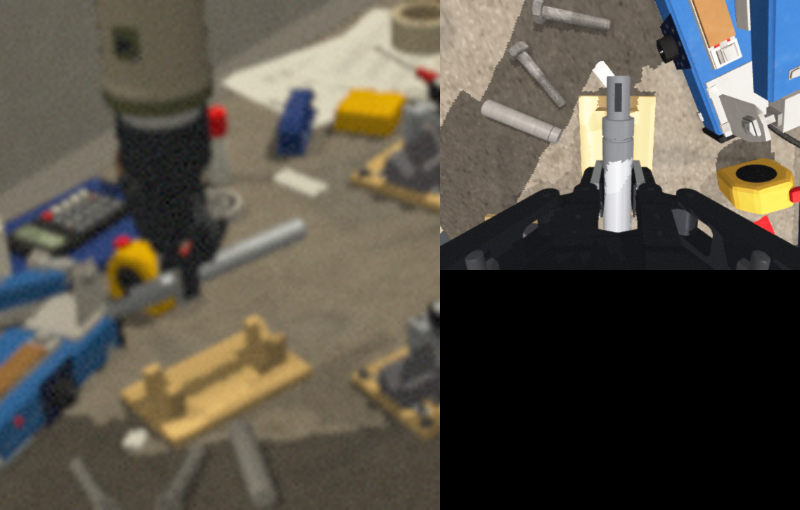

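Held level. Moving to the cradle entry and turning +13.7°.

>>> {"method": "play_rows", "body": {"plan": [{"linear":[0.1,-0.5,0],"roll":0.5,"grip":255},{"linear":[0.1,-1,0],"roll":0.6,"grip":255},{"linear":[0.1,-1,0],"roll":0.6,"grip":255},{"linear":[0.1,-1,0],"roll":0.6,"grip":255},{"linear":[0.1,-1,0],"roll":0,"grip":255}]}}

```text
time: 6.07
ee_pos: [0.5619, 0.1888, 0.114]
ee_rot: [-157.0, 90.0, -161.3]
wrist_force: [0.9, 0.2, -2.5]
grip_width: 0.203
```

>>> {"method": "play_rows", "body": {"plan": [{"linear":[0,-1,0],"roll":0,"grip":255},{"linear":[0,-1,0],"roll":0,"grip":255},{"linear":[0,-1,0],"roll":0,"grip":255},{"linear":[0,-1,0],"roll":0,"grip":255},{"linear":[0,-1,0],"roll":0,"grip":255}]}}

```text
time: 6.48
ee_pos: [0.5618, 0.0387, 0.1142]
ee_rot: [-175.6, 90.0, 179.9]
wrist_force: [0.7, -0.1, -3.4]
grip_width: 0.202
```

>>> {"method": "play_rows", "body": {"plan": [{"linear":[0,-1,0],"roll":0,"grip":255},{"linear":[0,-0.35,0],"roll":0,"grip":255},{"linear":[0,0,0],"roll":0,"grip":255},{"linear":[0,0,0],"roll":0,"grip":255},{"linear":[0,0,0],"roll":0,"grip":255}]}}

```text
time: 6.9
ee_pos: [0.562, 0.0012, 0.1143]
ee_rot: [92.1, 90.0, 87.7]
wrist_force: [0.6, 1.1, -3.9]
grip_width: 0.206
```

```bash
python3 -c "
from h import *
import pickle
o=get_obs();z=R.from_euler('xyz',o['ee_rot'],degrees=True).as_matrix()[:,2];print(o['joint_positions'].round(1),o['ee_pos'],np.degrees(np.arctan2(z[1],z[0])),o['wrist_force'],o['torque'])
im=get_image('top');pickle.dump(im,open('top2.pkl','wb'));save(im,'t3.png',(210,150,330,240),6)
y=np.array([.080,.997,0]);C=np.array([.552,-.134,0])
f=lambda p:(np.array(proj(im,p))-[210,150])*6
print('V axis at entry,stop',f(C+.042*y+[0,0,.045]),f(C-.068*y+[0,0,.045]))
g=o['ee_pos']+[0,0,.0143];d=np.array([-z[1],z[0],0])
print('tip,+mid',f(g-.1285*d),f(g-.0285*d))
"
```

```text
[ 26.5  20.9 -37.3  99.8  13.8  64.  -19.5] [0.56199445 0.00117216 0.11432767] -4.399001697522124 [ 0.59120844  1.06075985 -3.89331436] [ 0.16891552 -0.02766391 -0.00308203]
V axis at entry,stop [310.41281807 262.94498285] [562.97663004 284.22055493]
tip,+mid [404.06097897 241.65159444] [156.31310633 221.6033847 ]
```

View pics/t3.png

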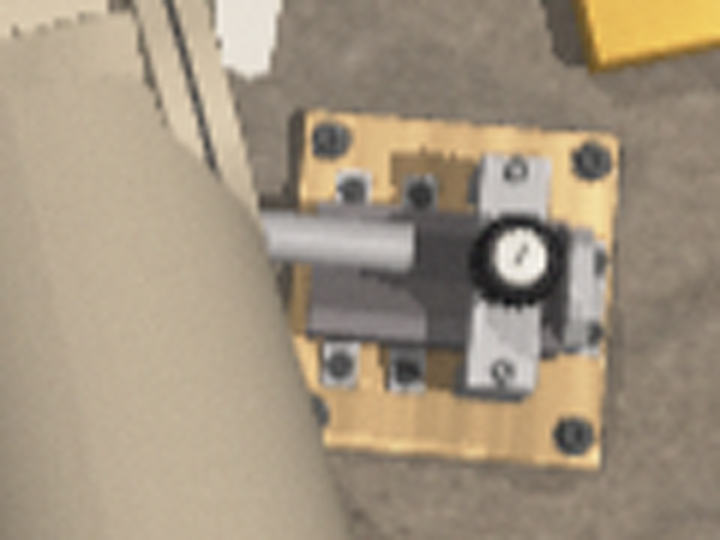

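The tip is at (412,245), over the V and clear of the bridge. The V midline agrees within about 1.5 mm. Descending.

>>> {"method": "play_rows", "body": {"plan": [{"linear":[0,0,-0.7],"roll":0,"grip":255},{"linear":[0,0,-1],"roll":0,"grip":255},{"linear":[0,0,-0.6],"roll":0,"grip":255},{"linear":[0,0,-0.3],"roll":0,"grip":255},{"linear":[0,0,0],"roll":0,"grip":255}]}}

```text
time: 7.37
ee_pos: [0.5608, 0.0009, 0.0345]
ee_rot: [171.1, 89.8, 166.7]
wrist_force: [-0.8, 0.5, -3.3]
grip_width: 0.203
```

>>> {"method": "play_rows", "body": {"plan": [{"linear":[0,0,-0.1],"roll":0,"grip":255},{"linear":[0,0,-0.1],"roll":0,"grip":255},{"linear":[0,0,0],"roll":0,"grip":255},{"linear":[0,0,0],"roll":0,"grip":255}]}}

```text
time: 7.7
ee_pos: [0.5626, -0.0003, 0.0311]
ee_rot: [-1.5, 89.9, -6.0]
wrist_force: [0.8, 0.7, -3.3]
grip_width: 0.208
```

>>> {"method": "play_rows", "body": {"plan": [{"linear":[0,0,-0.05],"roll":0,"grip":255},{"linear":[0,0,-0.03],"roll":0,"grip":255},{"linear":[0,0,0],"roll":0,"grip":255},{"linear":[0,0,0],"roll":0,"grip":255}]}}

```text
time: 8.03
ee_pos: [0.5623, -0.0004, 0.0281]
ee_rot: [-0.9, 90.0, -5.4]
wrist_force: [0.8, -0.1, -2.2]
grip_width: 0.205
```

>>> {"method": "play_rows", "body": {"plan": [{"linear":[0,0,-0.04],"roll":0,"grip":255},{"linear":[0,0,0],"roll":0,"grip":255},{"linear":[0,0,0],"roll":0,"grip":255}]}}

```text
time: 8.28
ee_pos: [0.5623, -0.0003, 0.0268]
ee_rot: [-1.0, 90.0, -5.5]
wrist_force: [0.7, 0.7, -1.5]
grip_width: 0.204
```

>>> {"method": "play_rows", "body": {"plan": [{"linear":[0,0,-0.04],"roll":0,"grip":255},{"linear":[0,0,0],"roll":0,"grip":255},{"linear":[0,0,0],"roll":0,"grip":255}]}}

```text
time: 8.53
ee_pos: [0.5623, -0.0003, 0.0257]
ee_rot: [3.4, 90.0, -1.1]
wrist_force: [1.5, -0.3, -0.5]
grip_width: 0.208
```

>>> {"method": "play_rows", "body": {"plan": [{"linear":[0,0,-0.04],"roll":0,"grip":255},{"linear":[0,0,0],"roll":0,"grip":255},{"linear":[0,0,0],"roll":0,"grip":255}]}}

```text
time: 8.78
ee_pos: [0.5624, -0.0002, 0.0245]
ee_rot: [8.3, 90.0, 3.8]
wrist_force: [0.9, -0.2, 0.7]
grip_width: 0.21
```

>>> {"method": "play_rows", "body": {"plan": [{"linear":[-0.01,-0.15,0],"roll":0,"grip":255},{"linear":[-0.02,-0.25,0],"roll":0,"grip":255},{"linear":[-0.02,-0.25,0],"roll":0,"grip":255},{"linear":[-0.01,-0.15,0],"roll":0,"grip":255},{"linear":[0,0,0],"roll":0,"grip":255}], "newtons": 30}}

```text
time: 9.2
ee_pos: [0.5607, -0.0265, 0.0246]
ee_rot: [-40.0, 89.9, -44.6]
wrist_force: [4.4, -2.9, 0.8]
grip_width: 0.203
```

```bash
python3 -c "
from h import *
o=get_obs();z=R.from_euler('xyz',o['ee_rot'],degrees=True).as_matrix()[:,2];print(o['ee_pos'],np.degrees(np.arctan2(z[1],z[0])),o['wrist_force'],o['torque'])
t=get_image('top');s=get_image('scene')
r=lambda c,f:cv2.resize(c[:,:,::-1],None,fx=f,fy=f,interpolation=cv2.INTER_CUBIC)
a=r(t['color'][155:230,245:325],5);b=r(s['color'][165:230,235:305],5.77)
cv2.imwrite('pics/c4.png',np.hstack([a[:375],b[:375]]))
"
```

```text
[ 0.56074234 -0.02649437  0.02459373] -4.6010112824402 [ 4.36076709 -2.89553824  0.76481832] [-0.85642623 -0.90771118  0.3108309 ]
```

View pics/c4.png

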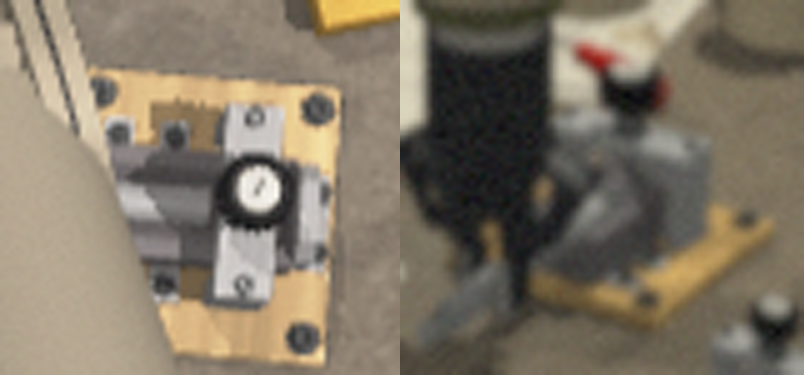

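>>> {"method": "play_rows", "body": {"plan": [{"linear":[-0.01,-0.15,0],"roll":0,"grip":255},{"linear":[-0.02,-0.25,0],"roll":0,"grip":255},{"linear":[-0.02,-0.25,0],"roll":0,"grip":255},{"linear":[-0.01,-0.15,0],"roll":0,"grip":255},{"linear":[0,0,0],"roll":0,"grip":255}], "newtons": 25}}

```text
time: 9.72
ee_pos: [0.5591, -0.0492, 0.0248]
ee_rot: [-0.7, 89.9, -5.3]
wrist_force: [3.5, -0.7, 2.5]
grip_width: 0.206
```

>>> {"method": "play_rows", "body": {"plan": [{"linear":[-0.01,-0.1,0],"roll":0,"grip":255},{"linear":[-0.01,-0.1,0],"roll":0,"grip":255},{"linear":[-0.01,-0.07,0],"roll":0,"grip":255},{"linear":[0,0,0],"roll":0,"grip":255}], "newtons": 20}}

```text
time: 10.05
ee_pos: [0.5586, -0.0558, 0.025]
ee_rot: [27.0, 89.9, 22.5]
wrist_force: [5.7, 4.5, 4.1]
grip_width: 0.208
```

>>> {"method": "play_rows", "body": {"plan": [{"linear":[0,-0.08,0],"roll":0,"grip":255},{"linear":[0,-0.08,0],"roll":0,"grip":255},{"linear":[0,-0.08,0],"roll":0,"grip":255},{"linear":[0,0,0],"roll":0,"grip":255}], "newtons": 20}}

```text
time: 10.38
ee_pos: [0.5582, -0.0624, 0.025]
ee_rot: [51.5, 89.9, 47.1]
wrist_force: [3.0, 3.9, 5.6]
grip_width: 0.202
```

>>> {"method": "play_rows", "body": {"plan": [{"linear":[0,-0.06,0],"roll":0,"grip":255},{"linear":[0,-0.06,0],"roll":0,"grip":255},{"linear":[0,0,0],"roll":0,"grip":255}]}}

```text
time: 10.63
ee_pos: [0.558, -0.0654, 0.025]
ee_rot: [68.4, 89.9, 64.0]
wrist_force: [1.7, 6.9, 6.8]
grip_width: 0.203
```

```bash
python3 -c "
from h import *
o=get_obs();z=R.from_euler('xyz',o['ee_rot'],degrees=True).as_matrix()[:,2];print(o['ee_pos'],np.degrees(np.arctan2(z[1],z[0])),o['wrist_force'],o['torque'])
t=get_image('wrist');s=get_image('top')
r=lambda c,f:cv2.resize(c[:,:,::-1],None,fx=f,fy=f,interpolation=cv2.INTER_CUBIC)
a=r(t['color'],1);b=r(s['color'][165:229,255:303],6)
cv2.imwrite('pics/c5.png',np.hstack([a,b[:384,:288]]))
"
```

```text
[ 0.55800961 -0.06540128  0.02502722] -4.425075599737246 [1.70135922 6.91109205 6.76451835] [ 1.17292746 -0.46455997 -0.00566557]
```

View pics/c5.png

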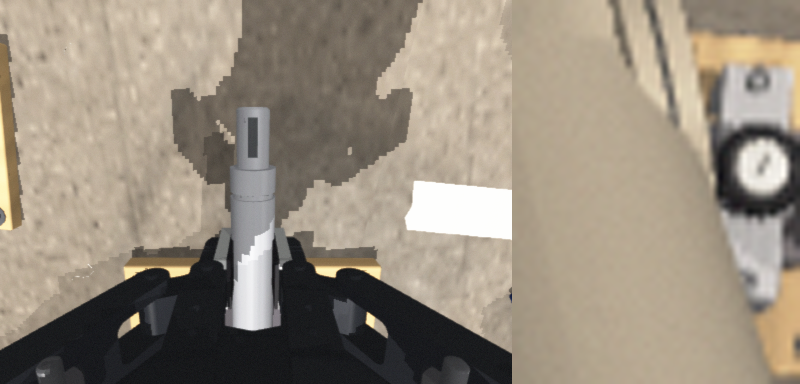

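No slip yet: the stub end is at (252,108), as it was after the lift. Continuing in small steps.

>>> {"method": "play_rows", "body": {"plan": [{"linear":[0,-0.06,0],"roll":0,"grip":255},{"linear":[0,0,0],"roll":0,"grip":255},{"linear":[0,-0.05,0],"roll":0,"grip":255},{"linear":[0,0,0],"roll":0,"grip":255}]}}

```text
time: 11.07
ee_pos: [0.5578, -0.0682, 0.0251]
ee_rot: [80.5, 89.9, 76.0]
wrist_force: [1.0, 7.9, 8.5]
grip_width: 0.203
```

>>> {"method": "play_rows", "body": {"plan": [{"linear":[0,-0.05,0],"roll":0,"grip":255},{"linear":[0,0,0],"roll":0,"grip":255}]}}

```text
time: 11.23
ee_pos: [0.5578, -0.0695, 0.0251]
ee_rot: [85.4, 89.9, 81.0]
wrist_force: [0.2, 8.2, 8.9]
grip_width: 0.207
```

>>> {"method": "play_rows", "body": {"plan": [{"linear":[0,-0.04,0],"roll":0,"grip":255},{"linear":[0,0,0],"roll":0,"grip":255}]}}

```text
time: 11.4
ee_pos: [0.5577, -0.0705, 0.0251]
ee_rot: [89.8, 89.8, 85.4]
wrist_force: [-0.5, 8.5, 10.6]
grip_width: 0.205
```

>>> {"method": "play_rows", "body": {"plan": [{"linear":[0,-0.03,0.03],"roll":0,"grip":255},{"linear":[0,0,0],"roll":0,"grip":255}]}}

```text
time: 11.57
ee_pos: [0.5576, -0.0715, 0.0256]
ee_rot: [93.1, 89.8, 88.7]
wrist_force: [1.9, 8.4, 5.4]
grip_width: 0.206
```

>>> {"method": "play_rows", "body": {"plan": [{"linear":[0,-0.04,0],"roll":0,"grip":255},{"linear":[0,0,0],"roll":0,"grip":255}]}}

```text
time: 11.73
ee_pos: [0.5576, -0.0715, 0.0255]
ee_rot: [94.8, 89.8, 90.5]
wrist_force: [2.5, 12.0, 4.3]
grip_width: 0.205
```

>>> {"method": "play_rows", "body": {"plan": [{"linear":[0,-0.04,0],"roll":0,"grip":255},{"linear":[0,0,0],"roll":0,"grip":255}]}}

```text
time: 11.9
ee_pos: [0.5576, -0.0715, 0.0255]
ee_rot: [94.2, 89.7, 89.9]
wrist_force: [2.5, 15.7, 5.4]
grip_width: 0.205
```

It stopped moving at y = -0.0715 (predicted -0.0707) while the force rose, so it is home. Releasing and rising, then a look.

>>> {"method": "play_rows", "body": {"plan": [{"linear":[0,0,0],"roll":0,"grip":190},{"linear":[0,0,0],"roll":0,"grip":120},{"linear":[0,0,0],"roll":0,"grip":90},{"linear":[0,0,0],"roll":0,"grip":90},{"linear":[0,0,0],"roll":0,"grip":90}]}}

```text
time: 12.32
ee_pos: [0.5571, -0.0772, 0.025]
ee_rot: [-152.1, 89.9, -156.6]
wrist_force: [0.6, 0.4, -1.0]
grip_width: 0.647
```

>>> {"method": "play_rows", "body": {"plan": [{"linear":[0,0,0.5],"roll":0,"grip":90},{"linear":[0,0,1],"roll":0,"grip":90},{"linear":[0,0,1],"roll":0,"grip":90},{"linear":[0,0,1],"roll":0,"grip":90},{"linear":[0,0,0.9],"roll":0,"grip":90}]}}

```text
time: 12.73
ee_pos: [0.5574, -0.0767, 0.159]
ee_rot: [-28.3, 90.0, -32.8]
wrist_force: [0.8, -0.2, -0.7]
grip_width: 0.65
```

>>> {"method": "play_rows", "body": {"plan": [{"linear":[0,1,0],"roll":0,"grip":90},{"linear":[0,1,0],"roll":0,"grip":90},{"linear":[0,1,0],"roll":0,"grip":90},{"linear":[0,0,0],"roll":0,"grip":90}]}}

```text
time: 13.07
ee_pos: [0.557, 0.0203, 0.1578]
ee_rot: [78.3, 89.8, 74.2]
wrist_force: [-1.2, 0.9, 0.0]
grip_width: 0.646
```

```bash
python3 -c "
from h import *
o=get_obs();print(o['ee_pos'],o['joint_positions'].round(1),o['wrist_force'],o['torque'])
t=get_image('wrist');s=get_image('top')
r=lambda c,f:cv2.resize(c[:,:,::-1],None,fx=f,fy=f,interpolation=cv2.INTER_CUBIC)
a=r(t['color'],1);b=r(s['color'][165:229,255:303],6)
cv2.imwrite('pics/c6.png',np.hstack([a,b[:384,:288]]))
y=np.array([.080,.997,0]);C=np.array([.551,-.134,.04])
print('stub end home',proj(t,C+.132*y),'V entry',proj(t,C+.042*y),'knob top',proj(t,C-.04*y+[0,0,.075]))
"
```

```text
[0.55700398 0.02034421 0.15784246] [ 26.9  17.9 -39.6  97.9  12.   68.4 -19.8] [-1.19939139  0.89556078  0.00643944] [0.0177317  0.04211475 0.03110602]
stub end home [np.float64(259.07992695919603), np.float64(212.49944231229543)] V entry [np.float64(257.65655804391787), np.float64(298.225883508357)] knob top [np.float64(257.74642527090424), np.float64(439.673727559681)]
```

View pics/c6.png

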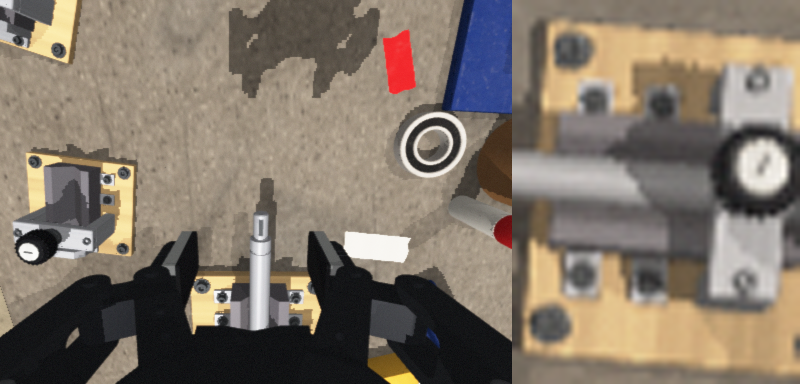

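The shaft lies in the V, stub end at (260,214) against a predicted (259,212). Now over the knob, pre-turning +120° to leave room for the clockwise turn.

>>> {"method": "play_rows", "body": {"plan": [{"linear":[-0.05,-1,0],"roll":1,"grip":90},{"linear":[-0.05,-1,0],"roll":1,"grip":90},{"linear":[-0.05,-1,0],"roll":1,"grip":90},{"linear":[-0.05,-1,0],"roll":1,"grip":90},{"linear":[-0.05,-1,0],"roll":1,"grip":90}]}}

```text
time: 13.58
ee_pos: [0.5493, -0.1397, 0.1571]
ee_rot: [-150.9, 90.0, -125.2]
wrist_force: [0.8, -0.0, 0.5]
grip_width: 0.645
```

>>> {"method": "play_rows", "body": {"plan": [{"linear":[0,-1,0],"roll":1,"grip":90},{"linear":[0,-0.4,0],"roll":1,"grip":90},{"linear":[0,0,0],"roll":1,"grip":90},{"linear":[0,0,0],"roll":1,"grip":90},{"linear":[0,0,0],"roll":1,"grip":90}]}}

```text
time: 14.0
ee_pos: [0.5493, -0.1807, 0.1569]
ee_rot: [136.9, 90.0, -167.4]
wrist_force: [-0.5, 0.1, 0.2]
grip_width: 0.651
```

>>> {"method": "play_rows", "body": {"plan": [{"linear":[0,0,0],"roll":1,"grip":90},{"linear":[0,0,0],"roll":1,"grip":90},{"linear":[0,0,0],"roll":1,"grip":90},{"linear":[0,0,0],"roll":1,"grip":90},{"linear":[0,0,0],"roll":1,"grip":90}]}}

```text
time: 14.42
ee_pos: [0.5494, -0.1803, 0.1569]
ee_rot: [115.4, 89.9, -158.9]
wrist_force: [0.5, 0.1, -0.4]
grip_width: 0.649
```

>>> {"method": "play_rows", "body": {"plan": [{"linear":[0,0,0],"roll":1,"grip":90},{"linear":[0,0,0],"roll":1,"grip":90},{"linear":[0,0,0],"roll":1,"grip":90},{"linear":[0,0,0],"roll":1,"grip":90},{"linear":[0,0,0],"roll":1,"grip":90}]}}

```text
time: 14.83
ee_pos: [0.5494, -0.1804, 0.1569]
ee_rot: [89.2, 89.9, -155.2]
wrist_force: [1.7, 0.0, -0.0]
grip_width: 0.647
```

>>> {"method": "play_rows", "body": {"plan": [{"linear":[0,0,0],"roll":0,"grip":90},{"linear":[0,0,0],"roll":0,"grip":90},{"linear":[0,0,0],"roll":0,"grip":90}]}}

```text
time: 15.08
ee_pos: [0.5497, -0.1794, 0.1571]
ee_rot: [69.4, 90.0, -175.3]
wrist_force: [0.0, 0.5, -0.1]
grip_width: 0.647
```

```bash
python3 -c "
from h import *
o=get_obs();z=R.from_euler('xyz',o['ee_rot'],degrees=True).as_matrix()[:,2];print(o['ee_pos'],o['joint_positions'].round(1),np.degrees(np.arctan2(z[1],z[0])),o['wrist_force'],o['torque'])
t=get_image('wrist');save(t,'w7.png',None,1.4)
for p in([.5488,-.174,.115],[o['ee_pos'][0],o['ee_pos'][1],.115]):print(np.array(proj(t,p))*1.4)
"
```

```text
[ 0.54971238 -0.17938739  0.15705672] [ 56.   25.  -53.3  94.3  21.   71.4 113.7] 115.24432736066055 [ 0.01390834  0.49670282 -0.11536167] [ 0.00222201 -0.03345627 -0.04354682]
[362.98085788 305.73753115]
[351.70548409 302.75601184]
```

View pics/w7.png

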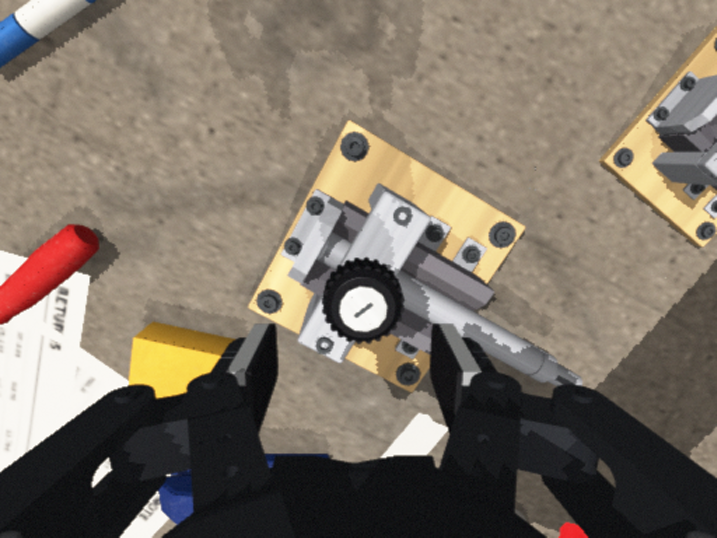

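The knob cap is at (363,308) against a predicted (363,306), and the shaft end is seen against the stop plate near (335,247). Going down onto the knob and gripping.

>>> {"method": "play_rows", "body": {"plan": [{"linear":[-0.03,0.18,0],"roll":0,"grip":90},{"linear":[0,0,-0.8],"roll":0,"grip":90},{"linear":[0,0,-0.8],"roll":0,"grip":90},{"linear":[0,0,-0.5],"roll":0,"grip":90},{"linear":[0,0,-0.2],"roll":0,"grip":90}], "newtons": 45}}

```text
time: 15.55
ee_pos: [0.5478, -0.1725, 0.086]
ee_rot: [45.6, 89.8, 161.1]
wrist_force: [-1.0, 0.5, 0.7]
grip_width: 0.644
```

>>> {"method": "play_rows", "body": {"plan": [{"linear":[0,0,0],"roll":0,"grip":90},{"linear":[0,0,0],"roll":0,"grip":255},{"linear":[0,0,0],"roll":0,"grip":255},{"linear":[0,0,0],"roll":0,"grip":255},{"linear":[0,0,0],"roll":0,"grip":255}]}}

```text
time: 15.97
ee_pos: [0.5504, -0.1741, 0.0899]
ee_rot: [-146.8, 89.8, -31.4]
wrist_force: [1.3, -4.1, 7.2]
grip_width: 0.423
```

```bash
cat > o.py <<'E'
from h import *
o=get_obs();z=R.from_euler('xyz',o['ee_rot'],degrees=True).as_matrix()[:,2];print(o['ee_pos'].round(4),'j7',o['joint_positions'][6].round(1),'yaw',np.degrees(np.arctan2(z[1],z[0])).round(1),o['wrist_force'].round(1),'T',o['torque'].round(3),o['grip_width'].round(3))
E
python3 o.py
```

```text
Traceback (most recent call last):
  File "o.py", line 2, in <module>
    o=get_obs();z=R.from_euler('xyz',o['ee_rot'],degrees=True).as_matrix()[:,2];print(o['ee_pos'].round(4),'j7',o['joint_positions'][6].round(1),'yaw',np.degrees(np.arctan2(z[1],z[0])).round(1),o['wrist_force'].round(1),'T',o['torque'].round(3),o['grip_width'].round(3))
                                                                                                                                                                                                                                                     ^^^^^^^^^^^^^^^^^^^^^
AttributeError: 'float' object has no attribute 'round'
```

Grip is on the knob. Turning clockwise: the first 60° is safe, since the minimum gap takes 75°.

```bash
sed -i "s/,o\['grip_width'\].round(3)/,o['grip_width']/" o.py; python3 o.py
```

```text
[ 0.5504 -0.1741  0.0899] j7 110.7 yaw 115.5 [ 1.3 -4.1  7.2] T [-0.828 -0.24   0.019] 0.42340275065526406
```

>>> {"method": "play_rows", "body": {"plan": [{"linear":[0,0,-0.01],"roll":-1,"grip":255},{"linear":[0,0,-0.01],"roll":-1,"grip":255},{"linear":[0,0,-0.01],"roll":-1,"grip":255},{"linear":[0,0,-0.01],"roll":-1,"grip":255},{"linear":[0,0,-0.01],"roll":-1,"grip":255}]}}

```text
time: 16.38
ee_pos: [0.5506, -0.1747, 0.0889]
ee_rot: [-122.0, 89.7, -36.8]
wrist_force: [-0.1, -5.5, 12.0]
grip_width: 0.421
```

```bash
python3 o.py
```

```text
[ 0.5506 -0.1747  0.0889] j7 82.8 yaw 85.2 [-0.1 -5.5 12. ] T [-1.154  0.044  0.145] 0.42078937329941823
```

>>> {"method": "play_rows", "body": {"plan": [{"linear":[0,0,-0.01],"roll":-1,"grip":255},{"linear":[0,0,-0.01],"roll":-1,"grip":255},{"linear":[0,0,-0.01],"roll":-1,"grip":255},{"linear":[0,0,-0.01],"roll":-1,"grip":255},{"linear":[0,0,-0.01],"roll":-1,"grip":255}]}}

```text
time: 16.8
ee_pos: [0.5505, -0.1753, 0.0878]
ee_rot: [-100.3, 89.7, -45.1]
wrist_force: [-1.5, -6.9, 14.8]
grip_width: 0.417
```

```bash
python3 o.py
```

```text
[ 0.5505 -0.1753  0.0878] j7 55.0 yaw 55.1 [-1.5 -6.9 14.8] T [-1.488  0.572  0.123] 0.41735730402592885
```

>>> {"method": "play_rows", "body": {"plan": [{"linear":[0,0,0],"roll":-1,"grip":255},{"linear":[0,0,0],"roll":-1,"grip":255},{"linear":[0,0,0],"roll":-1,"grip":255}]}}

```text
time: 17.05
ee_pos: [0.5502, -0.1755, 0.0873]
ee_rot: [-87.2, 89.7, -50.1]
wrist_force: [-1.6, -8.5, 8.6]
grip_width: 0.42
```

```bash
python3 o.py
```

```text
[ 0.5502 -0.1755  0.0873] j7 38.2 yaw 37.1 [-1.6 -8.5  8.6] T [-1.71   0.197  0.129] 0.41953761090568287
```

>>> {"method": "play_rows", "body": {"plan": [{"linear":[0,-0.03,0],"roll":-1,"grip":255},{"linear":[0,-0.03,0],"roll":-1,"grip":255},{"linear":[0,0,0],"roll":-1,"grip":255}]}}

```text
time: 17.3
ee_pos: [0.5499, -0.1758, 0.0868]
ee_rot: [-55.6, 89.9, -36.4]
wrist_force: [-0.9, -4.8, 6.0]
grip_width: 0.423
```

```bash
python3 o.py
```

```text
[ 0.5499 -0.1758  0.0868] j7 21.6 yaw 19.2 [-0.9 -4.8  6. ] T [-0.81   0.235  0.13 ] 0.4225507126274773
```

>>> {"method": "play_rows", "body": {"plan": [{"linear":[0,-0.03,0],"roll":-1,"grip":255},{"linear":[0,0,0],"roll":-1,"grip":255},{"linear":[0,0,0],"roll":-1,"grip":255}]}}

```text
time: 17.55
ee_pos: [0.5495, -0.176, 0.0862]
ee_rot: [-32.7, 89.9, -31.4]
wrist_force: [-1.0, -2.2, 3.5]
grip_width: 0.418
```

```bash
python3 o.py
```

```text
[ 0.5495 -0.176   0.0862] j7 4.8 yaw 1.2 [-1.  -2.2  3.5] T [-0.403  0.272  0.134] 0.4175903169548693
```

>>> {"method": "play_rows", "body": {"plan": [{"linear":[0,0,-0.02],"roll":-1,"grip":255},{"linear":[0,0,0],"roll":-1,"grip":255},{"linear":[0,0,0],"roll":-1,"grip":255}]}}

```text
time: 17.8
ee_pos: [0.5492, -0.176, 0.0856]
ee_rot: [-40.5, 90.0, -57.3]
wrist_force: [-2.9, -2.0, 5.1]
grip_width: 0.42
```

```bash
python3 o.py
```

```text
[ 0.5492 -0.176   0.0856] j7 -12.2 yaw -16.8 [-2.9 -2.   5.1] T [-0.414  0.656  0.147] 0.420094008956017
```

>>> {"method": "play_rows", "body": {"plan": [{"linear":[0,0,-0.02],"roll":-1,"grip":255},{"linear":[0,0,0],"roll":-1,"grip":255},{"linear":[0,0,0],"roll":-1,"grip":255}]}}

```text
time: 18.05
ee_pos: [0.5488, -0.1759, 0.085]
ee_rot: [-95.2, 90.0, -130.0]
wrist_force: [-3.6, -1.3, 5.4]
grip_width: 0.421
```

```bash
python3 o.py
```

```text
[ 0.5488 -0.1759  0.085 ] j7 -29.2 yaw -34.8 [-3.6 -1.3  5.4] T [-0.334  0.959  0.159] 0.4205494864692301
```

>>> {"method": "play_rows", "body": {"plan": [{"linear":[-0.03,0,-0.02],"roll":-1,"grip":255},{"linear":[0,0,0],"roll":-1,"grip":255},{"linear":[0,0,0],"roll":-1,"grip":255}]}}

```text
time: 18.3
ee_pos: [0.5485, -0.1756, 0.0844]
ee_rot: [36.5, 90.0, -16.2]
wrist_force: [-1.6, -0.8, 4.5]
grip_width: 0.421
```

```bash
python3 o.py
```

```text
[ 0.5485 -0.1756  0.0844] j7 -46.2 yaw -52.8 [-1.6 -0.8  4.5] T [-0.286  0.431  0.151] 0.42097127617130753
```

>>> {"method": "play_rows", "body": {"plan": [{"linear":[-0.02,0,-0.02],"roll":-1,"grip":255},{"linear":[0,0,0],"roll":-1,"grip":255},{"linear":[0,0,0],"roll":-1,"grip":255}]}}

```text
time: 18.55
ee_pos: [0.5482, -0.1753, 0.0839]
ee_rot: [72.9, 89.9, 2.2]
wrist_force: [-0.4, 0.4, 3.2]
grip_width: 0.422
```

```bash
python3 o.py
```

```text
[ 0.5482 -0.1753  0.0839] j7 -63.2 yaw -70.7 [-0.4  0.4  3.2] T [-0.08   0.103  0.162] 0.4219850369583372
```

>>> {"method": "play_rows", "body": {"plan": [{"linear":[0,0,-0.02],"roll":-1,"grip":255},{"linear":[0,0,0],"roll":-1,"grip":255},{"linear":[0,0,0],"roll":-1,"grip":255}]}}

```text
time: 18.8
ee_pos: [0.5481, -0.175, 0.0833]
ee_rot: [111.7, 89.9, 23.0]
wrist_force: [-1.2, 1.1, 4.3]
grip_width: 0.421
```

```bash
python3 o.py
```

```text
[ 0.5481 -0.175   0.0833] j7 -80.3 yaw -88.7 [-1.2  1.1  4.3] T [0.162 0.253 0.165] 0.421280195821691
```

>>> {"method": "play_rows", "body": {"plan": [{"linear":[0,0,-0.02],"roll":-1,"grip":255},{"linear":[0,0,0],"roll":-1,"grip":255},{"linear":[0,0,0],"roll":-1,"grip":255}]}}

```text
time: 19.05
ee_pos: [0.5482, -0.1746, 0.0828]
ee_rot: [145.6, 89.9, 38.9]
wrist_force: [-2.0, 2.2, 6.4]
grip_width: 0.423
```

```bash
python3 o.py
```

```text
[ 0.5482 -0.1746  0.0828] j7 -97.4 yaw -106.7 [-2.   2.2  6.4] T [0.342 0.379 0.167] 0.423467748956583
```

>>> {"method": "play_rows", "body": {"plan": [{"linear":[0,0,0],"roll":-1,"grip":255},{"linear":[0,0,0],"roll":-1,"grip":255},{"linear":[0,0,0],"roll":-1,"grip":255}]}}

```text
time: 19.3
ee_pos: [0.5482, -0.1742, 0.0824]
ee_rot: [179.7, 89.9, 55.0]
wrist_force: [0.0, 2.1, 2.9]
grip_width: 0.42
```

```bash
python3 o.py
```

```text
[ 0.5482 -0.1742  0.0824] j7 -114.5 yaw -124.7 [0.  2.1 2.9] T [0.513 0.091 0.223] 0.4199388346590116
```

Torque is up to 0.22 from 0.16, so the pad is biting. Smaller steps from here.

>>> {"method": "play_rows", "body": {"plan": [{"linear":[0,0,0],"roll":-1,"grip":255},{"linear":[0,0,0],"roll":-0.7,"grip":255}]}}

```text
time: 19.47
ee_pos: [0.5483, -0.1741, 0.0823]
ee_rot: [-170.7, 89.9, 54.4]
wrist_force: [-0.2, 3.1, 2.1]
grip_width: 0.42
```

```bash
python3 o.py
```

```text
[ 0.5483 -0.1741  0.0823] j7 -124.2 yaw -134.9 [-0.2  3.1  2.1] T [ 0.529 -0.076  0.223] 0.42012572189402975
```

Torque has levelled off and z stopped sinking, so the pads may be slipping. Raising the grip and turning 6°.

>>> {"method": "play_rows", "body": {"plan": [{"linear":[0,0,0],"roll":0,"grip":255},{"linear":[0,0,0],"roll":0,"grip":255},{"linear":[0,0,0],"roll":-0.5,"grip":255},{"linear":[0,0,0],"roll":-0.5,"grip":255}], "newtons": 100}}

```text
time: 19.8
ee_pos: [0.5484, -0.174, 0.0824]
ee_rot: [-166.7, 89.9, 52.6]
wrist_force: [1.2, 5.0, 4.8]
grip_width: 0.408
```

```bash
python3 o.py
```

```text
[ 0.5484 -0.174   0.0824] j7 -129.7 yaw -140.6 [1.2 5.  4.8] T [1.073 0.014 0.225] 0.4075187919645359
```

>>> {"method": "play_rows", "body": {"plan": [{"linear":[0,0,0],"roll":-0.5,"grip":255},{"linear":[0,0,0],"roll":-0.5,"grip":255}]}}

```text
time: 19.97
ee_pos: [0.5485, -0.174, 0.0824]
ee_rot: [-163.5, 89.9, 49.9]
wrist_force: [2.2, 4.3, 4.3]
grip_width: 0.404
```

```bash
python3 o.py
```

```text
[ 0.5485 -0.174   0.0824] j7 -135.4 yaw -146.6 [2.2 4.3 4.3] T [ 1.032 -0.106  0.182] 0.40447828647936024
```

>>> {"method": "play_rows", "body": {"plan": [{"linear":[0,0,0],"roll":0,"grip":255},{"linear":[0,0,0],"roll":0,"grip":255}]}}

```text
time: 20.13
ee_pos: [0.5485, -0.174, 0.0823]
ee_rot: [-165.6, 89.9, 48.0]
wrist_force: [1.0, 5.5, 5.4]
grip_width: 0.401
```

```bash
python3 o.py
```

```text
[ 0.5485 -0.174   0.0823] j7 -135.2 yaw -146.5 [1.  5.5 5.4] T [ 1.199 -0.016  0.072] 0.4005918136426094
```

The still torque of 0.07 is low, so the pads slipped rather than the clutch clicking. With j7 near its limit I'll regrasp: open, turn back +120°, and grip harder and a little lower.

>>> {"method": "play_rows", "body": {"plan": [{"linear":[0,0,0],"roll":0,"grip":95},{"linear":[0,0,0],"roll":0,"grip":95},{"linear":[0,0,0],"roll":0,"grip":95},{"linear":[0,0,0.4],"roll":0,"grip":95},{"linear":[0,0,0],"roll":1,"grip":95}]}}

```text
time: 20.55
ee_pos: [0.5484, -0.1763, 0.0958]
ee_rot: [114.8, 89.9, -26.0]
wrist_force: [0.2, -1.3, 0.4]
grip_width: 0.626
```

>>> {"method": "play_rows", "body": {"plan": [{"linear":[0,0,0],"roll":1,"grip":95},{"linear":[0,0,0],"roll":1,"grip":95},{"linear":[0,0,0],"roll":1,"grip":95},{"linear":[0,0,0],"roll":1,"grip":95},{"linear":[0,0,0],"roll":1,"grip":95}]}}

```text
time: 20.97
ee_pos: [0.5478, -0.1762, 0.0946]
ee_rot: [57.2, 90.0, -53.2]
wrist_force: [0.0, 0.3, -0.4]
grip_width: 0.625
```

>>> {"method": "play_rows", "body": {"plan": [{"linear":[0,0,0],"roll":1,"grip":95},{"linear":[0,0,0],"roll":1,"grip":95},{"linear":[0,0,0],"roll":1,"grip":95},{"linear":[0,0,0],"roll":1,"grip":95},{"linear":[0,0,0],"roll":1,"grip":95}]}}

```text
time: 21.38
ee_pos: [0.5477, -0.1763, 0.0945]
ee_rot: [23.4, 90.0, -57.0]
wrist_force: [0.3, -0.2, 0.3]
grip_width: 0.63
```

>>> {"method": "play_rows", "body": {"plan": [{"linear":[0,0,0],"roll":1,"grip":95},{"linear":[0,0,0],"roll":1,"grip":95},{"linear":[0,0,0],"roll":1,"grip":95},{"linear":[0,0,0],"roll":1,"grip":95},{"linear":[0,0,0],"roll":1,"grip":95}]}}

```text
time: 21.8
ee_pos: [0.5477, -0.1764, 0.0945]
ee_rot: [-10.2, 90.0, -60.5]
wrist_force: [-0.5, -0.5, 0.2]
grip_width: 0.627
```

>>> {"method": "play_rows", "body": {"plan": [{"linear":[0,0,0],"roll":1,"grip":95},{"linear":[0,0,0],"roll":1,"grip":95},{"linear":[0,0,0],"roll":1,"grip":95},{"linear":[0,0,0],"roll":0,"grip":95},{"linear":[0,0,0],"roll":0,"grip":95}]}}

```text
time: 22.22
ee_pos: [0.5477, -0.1763, 0.0942]
ee_rot: [-8.9, 90.0, -41.8]
wrist_force: [-0.3, -0.3, -0.8]
grip_width: 0.623
```

```bash
python3 o.py; python3 -c "
from h import *
t=get_image('wrist');print(proj(t,[.5488,-.174,.107]))
s=get_image('top');r=lambda c,f:cv2.resize(c[:,:,::-1],None,fx=f,fy=f,interpolation=cv2.INTER_CUBIC)
cv2.imwrite('pics/c8.png',np.hstack([r(t['color'],1),r(s['color'][165:229,255:303],6)]))"
```

```text
[ 0.5477 -0.1763  0.0942] j7 -26.8 yaw -32.9 [-0.3 -0.3 -0.8] T [-0.013  0.046 -0.061] 0.6226377570422599
[np.float64(252.33135067505987), np.float64(252.52906017930252)]
```

View pics/c8.png

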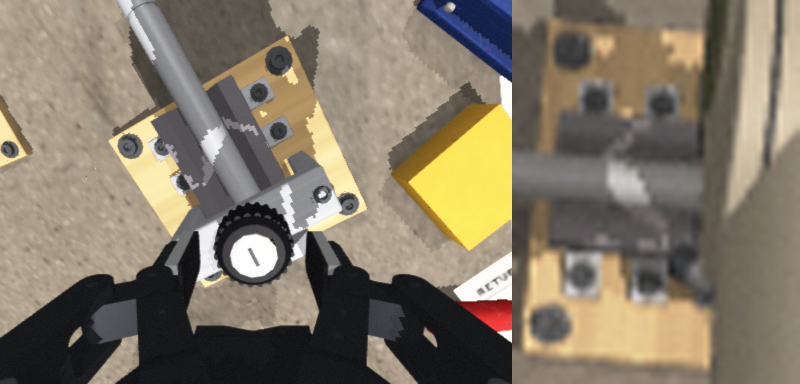

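The knob mark at (253,257) shows about 238° turned against 262° for the tool, so the pads did slip about 24°. Regripping at 120 N with settling time.

>>> {"method": "play_rows", "body": {"plan": [{"linear":[0.03,0.07,-0.2],"roll":0,"grip":95},{"linear":[0,0,-0.3],"roll":0,"grip":95},{"linear":[0,0,0],"roll":0,"grip":95},{"linear":[0,0,0],"roll":0,"grip":255},{"linear":[0,0,0],"roll":0,"grip":255}], "newtons": 120}}

```text
time: 22.73
ee_pos: [0.5494, -0.1743, 0.079]
ee_rot: [6.4, 89.9, -26.3]
wrist_force: [-1.0, 0.4, -2.4]
grip_width: 0.4
```

>>> {"method": "play_rows", "body": {"plan": [{"linear":[0,0,0],"roll":0,"grip":255},{"linear":[0,0,0],"roll":0,"grip":255},{"linear":[0,0,0],"roll":0,"grip":255},{"linear":[0,0,0],"roll":0,"grip":255},{"linear":[0,0,0],"roll":0,"grip":255}]}}

```text
time: 23.15
ee_pos: [0.5493, -0.1742, 0.079]
ee_rot: [11.9, 89.9, -20.8]
wrist_force: [4.8, -3.4, -1.5]
grip_width: 0.4
```

```bash
python3 o.py
```

```text
[ 0.5493 -0.1742  0.079 ] j7 -27.3 yaw -32.7 [ 4.8 -3.4 -1.5] T [-0.52  -0.892  0.073] 0.3996191968827508
```

>>> {"method": "play_rows", "body": {"plan": [{"linear":[0,0,0],"roll":-1,"grip":255},{"linear":[0,0,0],"roll":-1,"grip":255}]}}

```text
time: 23.32
ee_pos: [0.5492, -0.1742, 0.0789]
ee_rot: [25.1, 89.9, -19.9]
wrist_force: [5.6, -2.5, -2.5]
grip_width: 0.404
```

```bash
python3 o.py
```

```text
[ 0.5492 -0.1742  0.0789] j7 -38.8 yaw -44.9 [ 5.6 -2.5 -2.5] T [-0.579 -1.11   0.243] 0.4042190701153241
```

>>> {"method": "play_rows", "body": {"plan": [{"linear":[0,0,0],"roll":-1,"grip":255},{"linear":[0,0,0],"roll":-1,"grip":255}]}}

```text
time: 23.48
ee_pos: [0.5494, -0.1742, 0.0789]
ee_rot: [38.2, 89.9, -18.8]
wrist_force: [5.4, -3.1, -4.3]
grip_width: 0.402
```

```bash
python3 o.py
```

```text
[ 0.5494 -0.1742  0.0789] j7 -50.2 yaw -57.0 [ 5.4 -3.1 -4.3] T [-0.57  -1.172  0.05 ] 0.401882682016255
```

Torque while turning dropped from 0.24 to 0.05, which is the click. Holding for 0.4 s with no further turn.

>>> {"method": "play_rows", "body": {"plan": [{"linear":[0,0,0],"roll":0,"grip":255},{"linear":[0,0,0],"roll":0,"grip":255},{"linear":[0,0,0],"roll":0,"grip":255},{"linear":[0,0,0],"roll":0,"grip":255},{"linear":[0,0,0],"roll":0,"grip":255}]}}

```text
time: 23.9
ee_pos: [0.5494, -0.1742, 0.0789]
ee_rot: [37.1, 89.9, -19.7]
wrist_force: [6.3, -2.6, -3.2]
grip_width: 0.402
```

```bash
python3 o.py
```

```text
[ 0.5494 -0.1742  0.0789] j7 -49.9 yaw -56.7 [ 6.3 -2.6 -3.2] T [-0.614 -1.234 -0.012] 0.4024346497411812
```

Torque is now zero at rest, where it was 0.07 before, so the clutch has clicked. Releasing and rising clear.

>>> {"method": "play_rows", "body": {"plan": [{"linear":[0,0,0],"roll":0,"grip":190},{"linear":[0,0,0],"roll":0,"grip":95},{"linear":[0,0,0],"roll":0,"grip":95},{"linear":[0,0,0],"roll":0,"grip":95},{"linear":[0,0,0],"roll":0,"grip":95}]}}

```text
time: 24.32
ee_pos: [0.5484, -0.1735, 0.0786]
ee_rot: [-146.9, 90.0, 156.4]
wrist_force: [0.1, 0.0, -0.4]
grip_width: 0.626
```

>>> {"method": "play_rows", "body": {"plan": [{"linear":[0,0,0.4],"roll":0,"grip":95},{"linear":[0,0,1],"roll":0,"grip":95},{"linear":[0,0,1],"roll":0,"grip":95},{"linear":[0,0,1],"roll":0,"grip":95},{"linear":[0,0,0.5],"roll":0,"grip":95}]}}

```text
time: 24.73
ee_pos: [0.5498, -0.1737, 0.2007]
ee_rot: [39.7, 89.7, -17.0]
wrist_force: [0.4, 0.0, 0.3]
grip_width: 0.625
```

>>> {"method": "play_rows", "body": {"plan": [{"linear":[0,0.7,0],"roll":0,"grip":95},{"linear":[0,1,0],"roll":0,"grip":95},{"linear":[0,1,0],"roll":0,"grip":95},{"linear":[0,0.5,0],"roll":0,"grip":95},{"linear":[0,0,0],"roll":0,"grip":95}]}}

```text
time: 25.15
ee_pos: [0.5487, -0.0728, 0.197]
ee_rot: [104.0, 89.9, 47.7]
wrist_force: [-0.8, 0.1, 0.6]
grip_width: 0.624
```

```bash
python3 o.py; python3 -c "
from h import *
s=get_image('top');t=get_image('wrist');r=lambda c,f:cv2.resize(c[:,:,::-1],None,fx=f,fy=f,interpolation=cv2.INTER_CUBIC)
cv2.imwrite('pics/c9.png',np.hstack([r(t['color'],1),r(s['color'][165:229,255:303],6)]))"
```

```text
[ 0.5487 -0.0728  0.197 ] j7 -57.7 yaw -56.3 [-0.8  0.1  0.6] T [ 0.029 -0.019 -0.033] 0.6241316621448396
```

View pics/c9.png

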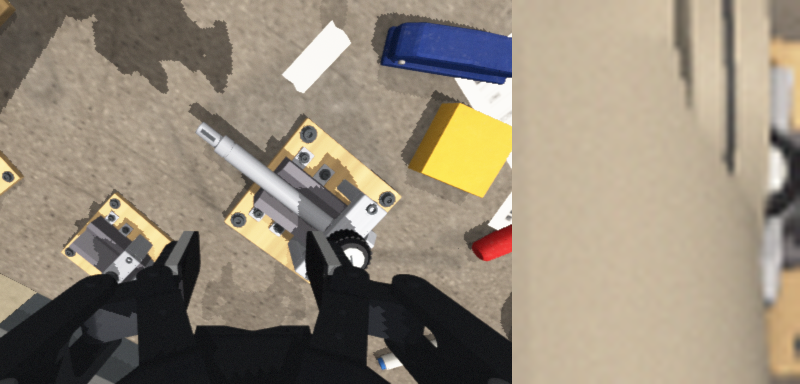

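The shaft lies in line in the V under the bridge, stub end at (203,128). The gripper is clear and the forces read zero. Handing in.

```bash
python3 -c "
from rig import *
print(finish_job())"
```

```text
the job is handed in; nothing more can be done
None
```

The shaft is in the V with its plain end against the end stop, the knob is turned to one clutch click, and the job is handed in (about 25 s of the 72 s). The hand-in reports no verdict, and I had no direct reading of the clamp load.

- **Shaft home:** I gripped it off the saddle, laid it in the V of the 150 x 142 mm cradle and slid it in at a 20 N grip. It stopped dead at y = -0.0715 (predicted -0.0707) while the wrist force rose to about 16 N, well under the 40 N limit. The stub end then showed about 1.5 pixels from its predicted home position.
- **Clamp:** the first grip, at 45 N, slipped. Raising it to 100 N did not cure that, and the knob's mark showed about 24° lost. I regripped at 120 N and turned on. The torque rose to 0.24 N m, then dropped to 0.05 while still turning and to about zero at rest, so I took that as the click and stopped there.
- **Last checks:** after release the shaft was in line in the V, the gripper stood clear and the wrist forces were about zero. I did not go near the bearing, tape measure or marker, but I did not measure them again at the end. In the last picture the arm hid most of the top view.

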